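Open the squeeze-and-turn cap of the glue tub

TASK

Open the glue tub: gently squeeze the two side tabs of its cap together and, keeping them squeezed, turn the cap anticlockwise until you feel it come up against its stop, without forcing it. Then lift the cap straight off and set it down gently, top up, flat on the floor of the shallow metal tray, and let go. Leave the other things on the bench where they are.

Things in the scene. Friction and masses are not known exactly. Their poses are not given: they have to be found in the camera images.
- tub: square white plastic glue tub, 104 mm wide, in a low steel cradle (122 x 150 mm) screwed to the bench: it cannot move. Origin on the bench under its centre, z up; flat top 92 mm above. On the top four small square posts (6 mm wide, 9 mm tall, 10.5 mm in x and 29 mm in y from the axis) flank the feet of the cap's tabs and lock the cap against turning.
- neck (a point): on the neck's upright axis, at the tub's flat top. Inside, two lugs of the cap run under the neck's ledge until, turning anticlockwise, they come under two slots and 6 degrees (0.1 rad) later meet a firm, slightly springy stop (0.06 N m at first, 0.4 more per 0.1 rad). It is 36 to 80 degrees (0.63 to 1.40 rad) on: different each time, only to be felt.
- cap: round grey cap on the tub's neck, 44 mm across, 25 mm tall, 55 to 90 g, with an upright flat tab at its +y and its -y side. Origin: centre of its open lower rim, z up through the closed top; starts 1 mm above the tub's top, x and y parallel to the tub's. Stood on a surface, its origin is at that surface's height. Keep the force between cap and tub under 28 N.
- cap_top (a point): centre of the cap's closed top, 25 mm above its lower rim. A sprung seal in the neck presses the cap up with about 4 N, so it drags as it turns (up to 0.1 N m). With the lugs touching the stop, or up to 5 degrees (0.09 rad) before it, the cap lifts straight off: lugs free after 10 mm, cap clear of the neck after 25 mm. Turned less or not squeezed, it is locked.
- tab_a: the cap's tab at its +y side: upright plate 18 mm wide (cap x), from 9 to 32 mm above the lower rim, outer face 30 mm from the axis (60 mm over both tabs, 50 when both are pressed). Slides 5 mm straight in on a spring: gives at 2 N, fully in at 8 N, unlocked from 3 mm. Squeeze with 12 to 20 N; it cracks at 35 N. Origin on the cap's axis at the rim while out, moving to -y with it.
- tab_b: the cap's other, equal tab, at its -y side; origin on the cap's axis at the rim's height while out, moving toward the cap's +y as it is pressed; axes as the cap's. Grip both tabs from above between the finger pads, fingertips 10 to 20 mm above the cap's lower rim: lower they would meet the posts.
- tray: shallow open aluminium tray, 160 x 130 mm (x, y) and 14 mm tall, walls and floor 4 mm thick, fixed to the bench on the other side from the tub. Origin under its centre, on the bench; z up. Its floor's upper face is 4 mm above the bench.
- dropper_a: small white dropper bottle, 30 mm across and 74 mm tall, standing on the bench between the glue tub and the tray; origin at the centre of its underside. Leave it standing where it is.
- heel: black rubber heel piece, about 75 x 50 mm and 8 mm thick, lying flat between the glue tub and the tray on the robot's side; leave it.
- dropper_b: second dropper bottle, same size, standing beyond the tub and tray; leave it.
- polish: low round polish tin, 72 mm across, 28 mm tall, standing beyond the tub and tray; leave it.
- funnel_bottle: plastic bottle with a long tapered spout, 72 mm across, 165 mm tall, standing beyond the tub and tray; leave it.
- hammer: hammer lying flat far to the robot's left; leave it.
- brush: brush lying flat far to the robot's right; leave it.
Not all that is in view belongs to the job. What is shaped like the cap but blue or orange is not meant.

How it is judged:
By the outcome, as a careful person would: the job done as asked, in the order asked, and still so for the second after the job is handed in, with the robot touching nothing.
It also fails if it takes over 72 s, if anything falls off the work surface, if the arm or the gripper's body presses on something with over 40 N, if the wrist force passes 120 N, or if a joint passes its speed limit or range.

ROBOT

A 6-joint arm with a two-finger parallel gripper is mounted at the origin on the work surface. World frame = base frame: x ahead of the robot, y to its left, z up, the work surface at z = 0. Lengths are in m, angles in rad, forces in N, time in s.
With the tool pointing down it reaches from about 0.375 to 0.925 m from the base axis. Payload 5.7 kg.
Tool frame: the origin (TCP) lies midway between the tips of the shut fingers; the grasp point (between the pads) lies 19 mm behind it; z points along the fingers, y is the line along which they close (so a half turn about z gives the same grasp; the last joint's range is limited). The gripper opens to 85 mm and grips with 20 to 120 N. Pads are 22 mm wide; open, the fingers measure 114 mm over their backs; the gripper's body (76 mm by 85 mm) begins 54 mm behind the grasp point. The pads swing forward as they close: fully open they stand 13 mm farther back than shut.
Start: joints at [1.203, 0.359, 1.51, -0, 1.272, -0.115], TCP at [0.15, 0.581, 0.231] pointing down, gripper open.
Joint ranges: [-2.97, 2.97], [-1.01, 2.36], [0.21, 2.38], [-0.96, 4.11], [0.2, 2.71], [-2.98, 2.98]. Speed limits (rad/s): [2.39, 2.39, 3.14, 3.14, 3.14, 3.14].

INTERFACE

Orientations are given as a 3x3 rotation matrix whose columns are the frame's x, y, z axes.
In Python, from plant import ctrl gives the robot as it stands.
- The arm moves only by the tool send_rows, never from a script. Its argument "commands" is a list of rows, each a list of 6 numbers: the shift along the world's x, y, z in m, then the turn, a rotation vector about the world's x, y, z in rad. A call has 1 to 8 rows; each row is the pose to reach, as a shift and turn from the pose commanded when the call began; what a row does not reach only later rows make up. A row lasts 1/12 s, in which the tool goes at most 41.7 mm and 7.16 degrees, less where a joint would pass 70% of its speed; a pose out of reach is approached as far as the arm can. A call with a gripper value outside its range is refused whole. "fingers" is the opening, from 0 (shut) to 1 (fully open), set as the call begins (left out, the last holds). The fingers move at their own pace and stop on an object; "squeeze" is the grip in N (left out, the last holds). Time passes only in rows, so rows that repeat a pose let the fingers close. It gives the time, the measured TCP pose, the force, the opening and the grip force at its end, in the units of the state.
- ctrl.observe(): the state, without advancing time (a new reading comes with each control period).
- ctrl.get_image(name): name is "side" or "top" or "wrist"; returns a dict with "color" (480x640x3 uint8, red, green, blue), "fovy" (degrees; the focal length in pixels is half the picture's height over the tangent of half this angle, whatever the lens; pixels are square), "cx", "cy" (the principal point, pixels), "R" (3x3) and "t" (3): a world point X has camera coordinates R X + t. Camera axes: x right, y down, z forward; pixel columns grow to the right and rows downward; lengths in m; the calibration is good to about 2 mm. The wrist camera is an equidistant fisheye: a pixel r from the principal point sees the ray r / f radians off the axis. A picture is of the moment at which its call begins. There is no depth.
- ctrl.finish_job(): hands the job in; it is judged then, once.
The state is a dict: "t": time; "joints": joint angles; "dq": joint speeds; "joint_efforts": joint torques, N m; "position": TCP position; "eef_rot": TCP orientation; "ft_force": force on the tool from outside, world axes, zero at the start; "torque": the same for the moment, N m; "width": finger opening in m; "grasp_force": force on a finger pad.
Only numpy, scipy, OpenCV 4.12 (cv2) and the standard library are available. Lean on these libraries where they do the work, as an engineer would, in place of code of your own. Each camera call takes 0.05 s, during which the arm holds its last target. There are 200 camera calls.

## Working session

There is one attempt and no reset: what is moved stays moved. The work goes in short steps, Python scripts to look and compute and a tool call to move; the robot and the scene stay as the last step left them, time stands still between calls to the robot, and variables do not carry over. Pictures are saved under pics/ and viewed, at most 10 in all, crops included, and the job is handed in when it is done.

Besides the shell and the picture viewer there is one more tool, called after "Call:" as name(argument=value, ...) on one line, values as JSON. send_rows: Moves the arm, as the interface text tells. Its arguments: {"type":"object","properties":{"commands":{"type":"array"},"fingers":{"type":"number"},"squeeze":{"type":"number"}},"required":["commands"]}

```bash
ls; mkdir -p pics
cat > h.py <<'E'
import numpy as np, cv2
from plant import ctrl
def grab(name,fn=None):
    im=ctrl.get_image(name); 
    if fn: cv2.imwrite('pics/'+fn,cv2.cvtColor(im['color'],cv2.COLOR_RGB2BGR))
    return im
def px2w(im,u,v,z):
    f=240/np.tan(np.radians(im['fovy'])/2)
    d=np.array([(u-im['cx'])/f,(v-im['cy'])/f,1.])
    R=np.array(im['R']);t=np.array(im['t'])
    return ray(R,t,d,z)
def ray(R,t,d,z):
    c=-R.T@t; w=R.T@d
    return c+w*(z-c[2])/w[2]
def fish(im,u,v,z):
    f=240/np.tan(np.radians(im['fovy'])/2)
    a=np.array([u-im['cx'],v-im['cy']]);r=np.hypot(*a)+1e-9;th=r/f
    return ray(np.array(im['R']),np.array(im['t']),np.array([*(a/r*np.sin(th)),np.cos(th)]),z)
E
python3 - <<'E'
from h import *
import pickle
d={n:grab(n,n+'0.png') for n in('side','top','wrist')}
pickle.dump(d,open('d0.pkl','wb'))
for n in d: print(n,d[n]['fovy'],d[n]['cx'],d[n]['cy'],-np.array(d[n]['R']).T@np.array(d[n]['t']))
s=ctrl.observe();print(s)
E
```

```text
pics
side 42.22202839427392 322.63627915809536 229.85178077394116 [ 0.02910369 -0.96433696  0.89556884]
top 51.130794931629794 322.4783206824719 242.08291305632906 [0.28133266 0.01700118 1.42663455]
wrist 65.70646984690485 322.1689776476381 236.7027966363498 [0.073297   0.60140538 0.37307175]
{'t': 0.15, 'joints': array([ 1.20292010e+00,  3.59372821e-01,  1.51122210e+00, -2.28546398e-05,
        1.27250653e+00, -1.15107698e-01]), 'dq': array([-0.00181268, -0.00155713, -0.00348297,  0.00079509, -0.0009186 ,
        0.00172242]), 'joint_efforts': array([ 2.40369562e-03, -5.28027284e+01, -2.78934717e+01, -3.41080377e-04,
        8.15387873e-03,  6.21758261e-06]), 'position': array([0.14987181, 0.58041204, 0.23061232]), 'eef_rot': array([[-9.68225408e-01,  2.50078561e-01, -5.22234590e-04],
       [ 2.50079060e-01,  9.68224385e-01, -1.41571194e-03],
       [ 1.51601061e-04, -1.50132820e-03, -9.99998862e-01]]), 'ft_force': array([ 0.81063151, -0.65405089, -0.47180466]), 'torque': array([-0.00676469,  0.02734855, -0.01668055]), 'grasp_force': 0.0, 'width': 0.08559608272401105}
```

View pics/top0.png

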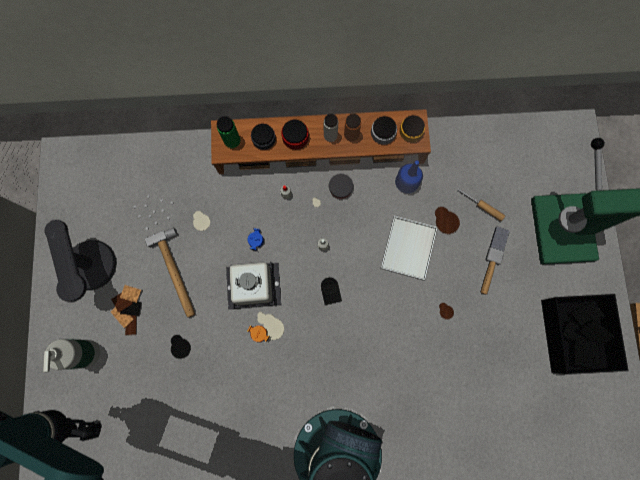

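View pics/side0.png

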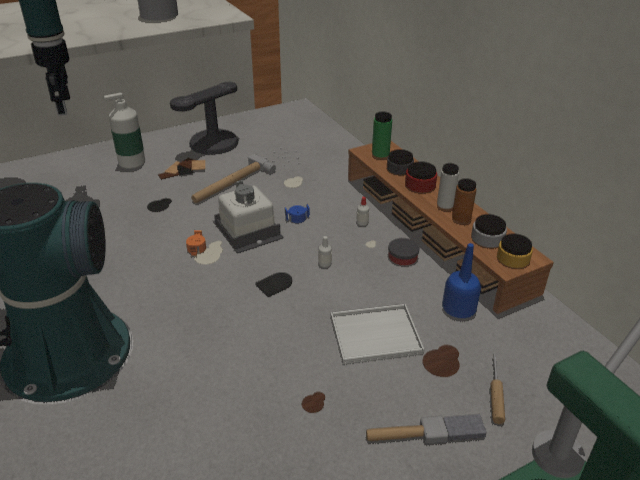

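The top view shows these cap-like things: blue (256,240), orange (259,333), and a grey cap on the tub at (249,282). I choose the grey one. The tray is at (409,247), the dropper at (323,243) and the heel at (331,290). Next is a close crop to check the choice.

Run:
```python
import cv2,numpy as np
a=cv2.imread('pics/top0.png');s=cv2.imread('pics/side0.png')
c1=cv2.resize(a[252:317,217:287],(420,390),interpolation=cv2.INTER_CUBIC)
c2=cv2.resize(a[210:285,375:445],(364,390),interpolation=cv2.INTER_CUBIC)
cv2.imwrite('pics/c1.png',np.hstack([c1,c2]))
```

```text
(no output)
```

View pics/c1.png

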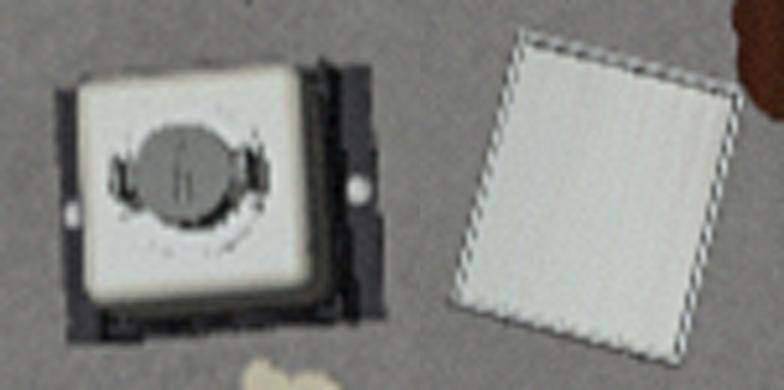

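The crop shows the grey cap with its two tabs on the white tub, with its centre at about (247.5,281), so the choice holds. The tray corners are clear too.

Run:
```python
from h import *
import pickle
d=pickle.load(open('d0.pkl','rb'));T=d['top']
c=lambda u,v:(217+u/6,252+v/6)
k=lambda u,v:(375+(u-420)/5.2,210+v/5.2)
print('cap',px2w(T,*c(183,173),.118))
ct=[px2w(T,*c(u,v),.09)[:2] for u,v in((82,80),(300,67),(308,290),(92,300))];print('tub',np.round(ct,4),np.mean(ct,0))
tr=[px2w(T,*k(u,v),.014)[:2] for u,v in((522,33),(742,93),(678,363),(455,300))];print('tray',np.round(tr,4),np.mean(tr,0))
print([np.degrees(np.arctan2(*(np.array(q[i])-q[j])[::-1])) for q in(ct,tr) for i,j in((0,3),(1,2),(0,1),(3,2))])
print('dropA',px2w(T,323,243,.06),'cap side',px2w(d['side'],244,187,.118))
```

```text
cap [0.46416304 0.21129227 0.118     ]
tub [[0.5126 0.2599]
 [0.5132 0.1617]
 [0.4129 0.1613]
 [0.4137 0.257 ]] [0.4630985  0.20998371]
tray [[ 0.6439 -0.2049]
 [ 0.6028 -0.3241]
 [ 0.4543 -0.2742]
 [ 0.4955 -0.1558]] [ 0.54914123 -0.23975226]
[np.float64(1.6489735211492274), np.float64(0.2533630588037002), np.float64(90.32779496715314), np.float64(89.53642310095603), np.float64(-18.320277695927334), np.float64(-18.582792589607628), np.float64(70.9703293339408), np.float64(70.8172960195065)]
dropA [0.56671705 0.00750989 0.06      ] cap side [0.46924628 0.22021148 0.118     ]
```

Call:
send_rows(commands=[[0.025, -0.03, 0.02, 0, 0, 0.04], [0.05, -0.06, 0.04, 0, 0, 0.08], [0.075, -0.09, 0.05, 0, 0, 0.12], [0.1, -0.12, 0.05, 0, 0, 0.16], [0.125, -0.15, 0.05, 0, 0, 0.2], [0.15, -0.18, 0.05, 0, 0, 0.24], [0.175, -0.21, 0.05, 0, 0, 0.26], [0.2, -0.24, 0.05, 0, 0, 0.26]], fingers=1, squeeze=20)

```text
t: 0.82
position: [0.3507, 0.3392, 0.2812]
eef_rot: [[-1.0, -0.009, -0.0], [-0.009, 1.0, -0.0], [0.0, -0.0, -1.0]]
ft_force: [1.5, 0.4, 0.1]
width: 0.0852
grasp_force: 0.0
```

Call:
send_rows(commands=[[0.025, -0.03, 0, 0, 0, 0], [0.05, -0.06, 0, 0, 0, 0], [0.07, -0.08, 0, 0, 0, 0], [0.085, -0.1, 0, 0, 0, 0], [0.1, -0.115, 0, 0, 0, 0], [0.114, -0.13, 0, 0, 0, 0], [0.114, -0.13, 0, 0, 0, 0], [0.114, -0.13, 0, 0, 0, 0]])

```text
t: 1.48
position: [0.4643, 0.2102, 0.2809]
eef_rot: [[-1.0, -0.005, -0.001], [-0.005, 1.0, -0.0], [0.001, -0.0, -1.0]]
ft_force: [0.3, 0.7, -0.2]
width: 0.0854
grasp_force: 0.0
```

Run:
```python
from h import *
import pickle
d={n:grab(n,n+'1.png') for n in('wrist','side','top')}
pickle.dump(d,open('d1.pkl','wb'))
s=ctrl.observe();print(s['t'],s['position'],s['eef_rot'],s['ft_force'],s['torque'],s['joints'])
a=cv2.imread('pics/wrist1.png')
W=d['wrist'];print(-np.array(W['R']).T@np.array(W['t']))
```

```text
1.6333 [0.46320058 0.21145361 0.28106807] [[-9.99968926e-01 -7.83102242e-03 -9.06948814e-04]
 [-7.83111658e-03  9.99969331e-01  1.00311906e-04]
 [ 9.06135454e-04  1.07411211e-04 -9.99999584e-01]] [-0.98249155  0.18309365  0.12776122] [-0.01947416  0.03023181 -0.01589044] [ 2.92255539e-01  1.82902938e-01  1.63192020e+00  3.68195950e-04
  1.32760912e+00 -1.28646075e+00]
[0.38527078 0.21082269 0.42353873]
```

View pics/wrist1.png

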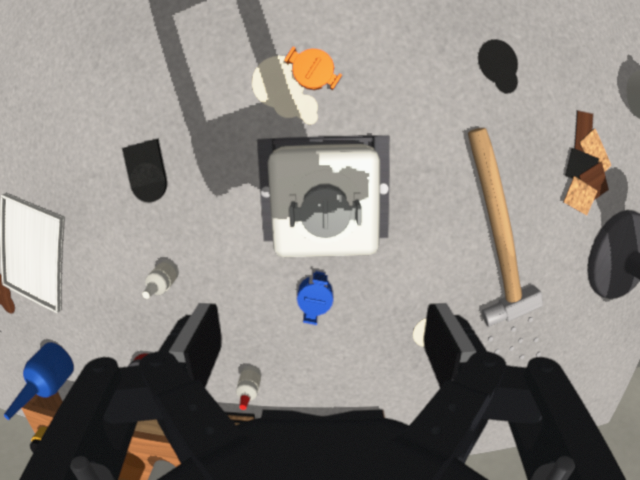

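The wrist view shows the cap at about (325,210) with tabs left (292,211) and right (359,211). I'll enlarge it to refine the cap's position and yaw.

Run:
```python
import cv2
a=cv2.imread('pics/wrist1.png')
cv2.imwrite('pics/c2.png',cv2.resize(a[135:265,255:395],(770,715*1),interpolation=cv2.INTER_CUBIC)[:600] if 0 else cv2.resize(a[160:260,262:392],(780,600),interpolation=cv2.INTER_CUBIC))
```

```text
(no output)
```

View pics/c2.png

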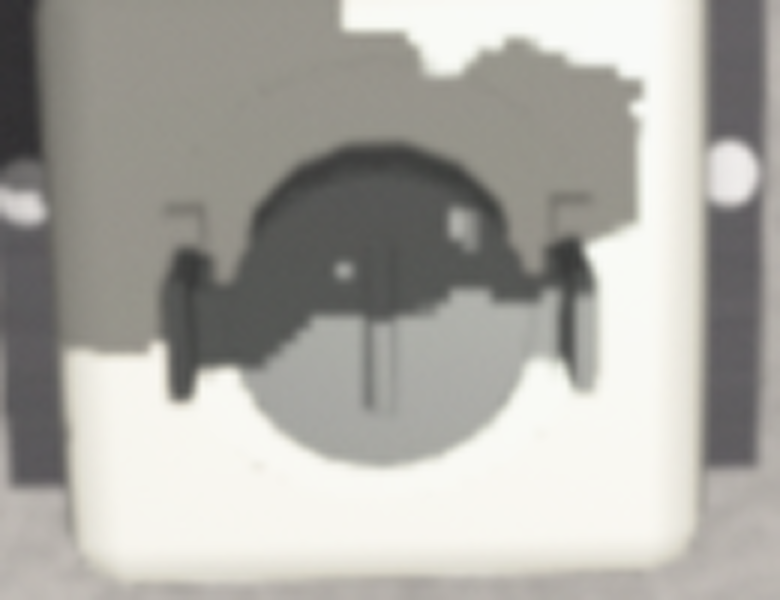

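Run:
```python
from h import *
import pickle
W=pickle.load(open('d1.pkl','rb'))['wrist']
g=lambda u,v,z:np.round(fish(W,262+u/6,160+v/6,z)[:3],4)
print('cap',g(387,318,.118),'edges',g(240,318,.118),g(535,318,.118),g(387,465,.118))
print('tabs outer',g(165,340,.125),g(597,335,.125),'far ends',g(180,400,.125),g(585,392,.125))
print('tub top edges',g(52,300,.09),g(702,300,.09),g(70,540,.09),g(692,530,.09),g(387,578,.09))
q=pickle.load(open('d1.pkl','rb'));print(g(387,318,.118))
```

```text
cap [0.4635 0.2148 0.118 ] edges [0.4636 0.194  0.118 ] [0.4634 0.2358 0.118 ] [0.4854 0.215  0.118 ]
tabs outer [0.465  0.1839 0.125 ] [0.464  0.2439 0.125 ] far ends [0.4737 0.1859 0.125 ] [0.4722 0.2425 0.125 ]
tub top edges [0.4679 0.1633 0.09  ] [0.4674 0.264  0.09  ] [0.5075 0.1647 0.09  ] [0.5053 0.2643 0.09  ] [0.5136 0.2155 0.09  ]
[0.4635 0.2148 0.118 ]
```

Call:
send_rows(commands=[[0, 0.001, -0.03, 0, 0, 0.01], [0, 0.002, -0.06, 0, 0, 0.01], [0, 0.002, -0.09, 0, 0, 0.01], [0, 0.002, -0.115, 0, 0, 0.01], [0, 0.002, -0.135, 0, 0, 0.01], [0, 0.002, -0.15, 0, 0, 0.01], [0, 0.002, -0.16, 0, 0, 0.01], [0, 0.002, -0.16, 0, 0, 0.01]], fingers=0.85)

```text
t: 2.3
position: [0.462, 0.2132, 0.1195]
eef_rot: [[-1.0, -0.018, -0.004], [-0.018, 1.0, -0.001], [0.004, -0.001, -1.0]]
ft_force: [-0.1, -0.2, -0.3]
width: 0.0725
grasp_force: 0.0
```

Run:
```python
from h import *
W=grab('wrist','w2.png')
s=ctrl.observe();print(s['t'],s['position'],s['eef_rot'][:,1],s['ft_force'],s['torque'],s['width'])
a=cv2.imread('pics/w2.png');cv2.imwrite('pics/w2c.png',cv2.resize(a[180:480,120:520],(800,600)))
import pickle;pickle.dump(W,open('w2.pkl','wb'))
```

```text
2.35 [0.46302552 0.21328365 0.12071679] [-1.82121229e-02  9.99834000e-01 -5.38746039e-04] [-1.08484121 -0.10185302 -0.13387402] [-0.00240924 -0.00965884 -0.01332066] 0.07267199093388926
```

View pics/w2c.png

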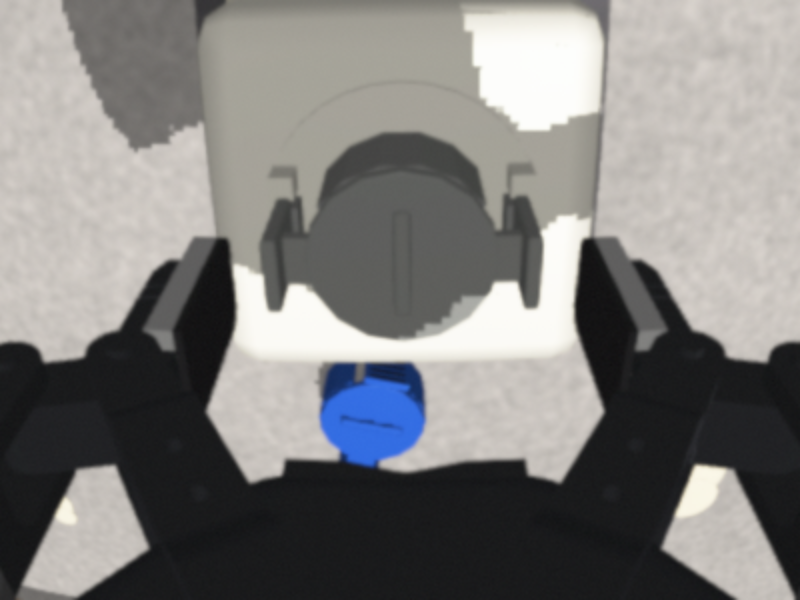

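Run:
```python
from h import *
import pickle
W=pickle.load(open('w2.pkl','rb'))
g=lambda u,v,z:np.round(fish(W,120+u/2,180+v/2,z)[:3],4)
print(g(402,254,.118),g(402,338,.118),g(402,168,.118),g(264,255,.125),g(541,255,.125),'tabends',g(270,310,.125),g(532,306,.125),g(272,198,.125))
print(g(232,240,.125),g(577,240,.125))
```

```text
[0.4624 0.2136 0.118 ] [0.4851 0.2139 0.118 ] [0.4419 0.2132 0.118 ] [0.4598 0.1842 0.125 ] [0.4587 0.243  0.125 ] tabends [0.4738 0.1847 0.125 ] [0.4715 0.2423 0.125 ] [0.4464 0.1867 0.125 ]
[0.4565 0.1775 0.125 ] [0.4551 0.2505 0.125 ]
```

The image shows the tabs at crop (262..541) between finger faces at 232 and 577, so they are centred to about 0.5 mm. Now I descend and close in steps.

Call:
send_rows(commands=[[0.0005, -0.0005, -0.006, 0, 0, 0], [0.0005, -0.0005, -0.012, 0, 0, 0], [0.0005, -0.0005, -0.018, 0, 0, 0], [0.0005, -0.0005, -0.018, 0, 0, 0]], fingers=0.75, squeeze=20)

```text
t: 2.68
position: [0.4641, 0.2123, 0.1026]
eef_rot: [[-1.0, -0.017, -0.001], [-0.017, 1.0, -0.0], [0.001, -0.0, -1.0]]
ft_force: [-1.8, 0.2, 0.1]
width: 0.0642
grasp_force: 0.0
```

Call:
send_rows(commands=[[0, 0, 0, 0, 0, 0], [0, 0, 0, 0, 0, 0], [0, 0, 0, 0, 0, 0]], fingers=0.68)

```text
t: 2.93
position: [0.4643, 0.2123, 0.1033]
eef_rot: [[-1.0, -0.017, -0.0], [-0.017, 1.0, -0.0], [0.0, -0.0, -1.0]]
ft_force: [-0.2, 0.2, -2.1]
width: 0.0579
grasp_force: 3.2
```

Call:
send_rows(commands=[[0, 0, 0, 0, 0, 0], [0, 0, 0, 0, 0, 0], [0, 0, 0, 0, 0, 0]], fingers=0.64)

```text
t: 3.18
position: [0.4646, 0.2124, 0.1036]
eef_rot: [[-1.0, -0.017, 0.0], [-0.017, 1.0, -0.0], [-0.0, -0.0, -1.0]]
ft_force: [-2.4, -1.7, 2.3]
width: 0.0543
grasp_force: 5.1
```

Call:
send_rows(commands=[[0, 0, 0, 0, 0, 0], [0, 0, 0, 0, 0, 0], [0, 0, 0, 0, 0, 0]], fingers=0.59)

```text
t: 3.43
position: [0.4646, 0.2125, 0.1037]
eef_rot: [[-1.0, -0.017, 0.0], [-0.017, 1.0, 0.0], [-0.0, 0.0, -1.0]]
ft_force: [-2.9, -0.2, 6.4]
width: 0.0504
grasp_force: 7.4
```

Call:
send_rows(commands=[[0, 0, 0, 0, 0, 0], [0, 0, 0, 0, 0, 0], [0, 0, 0, 0, 0, 0]], fingers=0.55)

```text
t: 3.68
position: [0.4647, 0.2125, 0.104]
eef_rot: [[-1.0, -0.017, 0.0], [-0.017, 1.0, 0.0], [-0.0, 0.0, -1.0]]
ft_force: [-3.5, -0.5, 9.7]
width: 0.049
grasp_force: 19.2
```

Run:
```python
from h import *
s=ctrl.observe();print(s['t'],s['position'],s['ft_force'],s['torque'],s['width'],s['grasp_force'])
```

```text
3.6833 [0.46466734 0.21246596 0.10399728] [-3.47807936 -0.4871636   9.74348386] [-0.04499717  0.62413335  0.11061959] 0.048979907242883786 19.224329888820648
```

Call:
send_rows(commands=[[-0.0003, 0, 0.0008, 0, 0, 0], [-0.0003, 0, 0.0008, 0, 0, 0]])

```text
t: 3.85
position: [0.4647, 0.2125, 0.1045]
eef_rot: [[-1.0, -0.017, 0.001], [-0.017, 1.0, 0.0], [-0.001, 0.0, -1.0]]
ft_force: [-1.1, -0.1, 3.2]
width: 0.0488
grasp_force: 20.3
```

Call:
send_rows(commands=[[0, 0, 0, 0, 0, 0.03], [0, 0, 0, 0, 0, 0.06], [0, 0, 0, 0, 0, 0.1], [0, 0, 0, 0, 0, 0.1]])

```text
t: 4.18
position: [0.4649, 0.2126, 0.1043]
eef_rot: [[-0.993, -0.118, 0.001], [-0.118, 0.993, 0.0], [-0.001, 0.0, -1.0]]
ft_force: [0.1, 0.7, 3.7]
width: 0.0487
grasp_force: 20.4
```

```bash
cat > o.py <<'E'
from h import *
s=ctrl.observe();R=s['eef_rot'];print(round(s['t'],2),s['position'].round(4),'yaw',np.arctan2(-R[0,1],R[1,1]).round(4),s['ft_force'].round(2),s['torque'].round(3),s['width'].round(4),round(s['grasp_force'],1),s['joints'][5].round(3))
E
python3 o.py
```

```text
Traceback (most recent call last):
  File "o.py", line 2, in <module>
    s=ctrl.observe();R=s['eef_rot'];print(round(s['t'],2),s['position'].round(4),'yaw',np.arctan2(-R[0,1],R[1,1]).round(4),s['ft_force'].round(2),s['torque'].round(3),s['width'].round(4),round(s['grasp_force'],1),s['joints'][5].round(3))
                                                                                                                                                                       ^^^^^^^^^^^^^^^^
AttributeError: 'float' object has no attribute 'round'
```

Call:
send_rows(commands=[[0, 0, 0, 0, 0, 0.04], [0, 0, 0, 0, 0, 0.08], [0, 0, 0, 0, 0, 0.12], [0, 0, 0, 0, 0, 0.16], [0, 0, 0, 0, 0, 0.2], [0, 0, 0, 0, 0, 0.2]], fingers=0.56)

```text
t: 4.68
position: [0.4651, 0.2126, 0.1043]
eef_rot: [[-0.95, -0.312, 0.001], [-0.312, 0.95, 0.0], [-0.001, -0.0, -1.0]]
ft_force: [0.6, -0.1, 4.1]
width: 0.0491
grasp_force: 20.3
```

```bash
sed -i "s/s\['width'\].round(4)/round(s['width'],4)/" o.py; python3 o.py
```

```text
4.68 [0.4651 0.2126 0.1043] yaw 0.3174 [ 0.57 -0.11  4.15] [ 0.06  -0.02   0.006] 0.0491 20.3 -1.594
```

Call:
send_rows(commands=[[0, 0, 0, 0, 0, 0.04], [0, 0, 0, 0, 0, 0.08], [0, 0, 0, 0, 0, 0.12], [0, 0, 0, 0, 0, 0.16], [0, 0, 0, 0, 0, 0.2], [0, 0, 0, 0, 0, 0.24]], fingers=0.57)

```text
t: 5.18
position: [0.4649, 0.2125, 0.1042]
eef_rot: [[-0.849, -0.528, 0.001], [-0.528, 0.849, 0.0], [-0.001, -0.0, -1.0]]
ft_force: [0.8, 0.3, 3.5]
width: 0.0492
grasp_force: 20.3
```

```bash
python3 o.py
```

```text
5.18 [0.4649 0.2125 0.1042] yaw 0.5568 [0.84 0.35 3.52] [ 0.06   0.067 -0.021] 0.0492 20.3 -1.834
```

Call:
send_rows(commands=[[0, 0, 0, 0, 0, 0.02], [0, 0, 0, 0, 0, 0.04]])

```text
t: 5.35
position: [0.4648, 0.2125, 0.1042]
eef_rot: [[-0.827, -0.562, 0.001], [-0.562, 0.827, 0.0], [-0.001, -0.0, -1.0]]
ft_force: [0.9, 0.8, 2.7]
width: 0.0487
grasp_force: 20.3
```

```bash
python3 o.py
```

```text
5.35 [0.4648 0.2125 0.1042] yaw 0.5966 [0.85 0.76 2.73] [ 0.057 -0.01  -0.061] 0.0487 20.3 -1.874
```

Call:
send_rows(commands=[[0, 0, 0, 0, 0, 0.02], [0, 0, 0, 0, 0, 0.04]])

```text
t: 5.52
position: [0.4647, 0.2125, 0.1042]
eef_rot: [[-0.803, -0.596, 0.001], [-0.596, 0.803, 0.0], [-0.001, -0.0, -1.0]]
ft_force: [0.3, 0.2, 4.0]
width: 0.0487
grasp_force: 20.3
```

```bash
python3 o.py
```

```text
5.52 [0.4647 0.2125 0.1042] yaw 0.638 [0.31 0.19 4.  ] [ 0.054 -0.095 -0.001] 0.0487 20.3 -1.915
```

Call:
send_rows(commands=[[0, 0, 0, 0, 0, 0.015], [0, 0, 0, 0, 0, 0.03]])

```text
t: 5.68
position: [0.4645, 0.2124, 0.1041]
eef_rot: [[-0.785, -0.62, 0.001], [-0.62, 0.785, 0.0], [-0.0, -0.0, -1.0]]
ft_force: [0.6, -0.2, 3.6]
width: 0.0492
grasp_force: 20.4
```

```bash
python3 o.py
```

```text
5.68 [0.4645 0.2124 0.1041] yaw 0.6682 [ 0.63 -0.21  3.59] [ 0.076 -0.109  0.013] 0.0492 20.4 -1.945
```

Call:
send_rows(commands=[[0, 0, 0, 0, 0, 0.015], [0, 0, 0, 0, 0, 0.03]])

```text
t: 5.85
position: [0.4644, 0.2124, 0.1041]
eef_rot: [[-0.766, -0.643, 0.0], [-0.643, 0.766, -0.0], [-0.0, -0.0, -1.0]]
ft_force: [1.4, 0.5, 4.0]
width: 0.049
grasp_force: 20.5
```

```bash
python3 o.py
```

```text
5.85 [0.4644 0.2124 0.1041] yaw 0.6985 [1.35 0.47 4.05] [ 0.015 -0.135 -0.02 ] 0.049 20.5 -1.975
```

Call:
send_rows(commands=[[0, 0, 0, 0, 0, 0.015], [0, 0, 0, 0, 0, 0.03]])

```text
t: 6.02
position: [0.4643, 0.2124, 0.1041]
eef_rot: [[-0.746, -0.666, 0.0], [-0.666, 0.746, -0.0], [-0.0, -0.0, -1.0]]
ft_force: [1.1, 0.8, 4.1]
width: 0.049
grasp_force: 20.6
```

```bash
python3 o.py
```

```text
6.02 [0.4643 0.2124 0.1041] yaw 0.7286 [1.08 0.85 4.09] [ 0.026 -0.095 -0.063] 0.049 20.6 -2.006
```

Call:
send_rows(commands=[[0, 0, 0, 0, 0, 0.015], [0, 0, 0, 0, 0, 0.03]], fingers=0.58)

```text
t: 6.18
position: [0.4642, 0.2124, 0.104]
eef_rot: [[-0.726, -0.688, -0.0], [-0.688, 0.726, -0.0], [0.0, -0.0, -1.0]]
ft_force: [0.4, 0.5, 3.9]
width: 0.0497
grasp_force: 10.8
```

```bash
python3 o.py
```

```text
6.18 [0.4642 0.2124 0.104 ] yaw 0.7587 [0.38 0.49 3.9 ] [ 0.029 -0.154  0.053] 0.0497 10.8 -2.036
```

Call:
send_rows(commands=[[0, 0, 0, 0, 0, 0.015], [0, 0, 0, 0, 0, 0.03]])

```text
t: 6.35
position: [0.4641, 0.2124, 0.104]
eef_rot: [[-0.705, -0.709, -0.0], [-0.709, 0.705, -0.0], [0.0, 0.0, -1.0]]
ft_force: [0.4, -0.0, 4.7]
width: 0.0497
grasp_force: 10.8
```

```bash
python3 o.py
```

```text
6.35 [0.4641 0.2124 0.104 ] yaw 0.7887 [ 0.38 -0.04  4.66] [ 0.038 -0.048 -0.024] 0.0497 10.8 -2.066
```

Call:
send_rows(commands=[[0, 0, 0, 0, 0, 0.015], [0, 0, 0, 0, 0, 0.03]])

```text
t: 6.52
position: [0.4641, 0.2123, 0.104]
eef_rot: [[-0.683, -0.73, -0.0], [-0.73, 0.683, -0.0], [0.0, 0.0, -1.0]]
ft_force: [0.4, -0.2, 4.0]
width: 0.0493
grasp_force: 10.9
```

```bash
python3 o.py
```

```text
6.52 [0.4641 0.2123 0.104 ] yaw 0.8187 [ 0.36 -0.17  3.95] [-0.001 -0.044  0.007] 0.0493 10.9 -2.096
```

Call:
send_rows(commands=[[0, 0, 0, 0, 0, 0.015], [0, 0, 0, 0, 0, 0.03]], fingers=0.575)

```text
t: 6.68
position: [0.4641, 0.2124, 0.104]
eef_rot: [[-0.661, -0.75, -0.0], [-0.75, 0.661, -0.0], [0.0, 0.0, -1.0]]
ft_force: [0.1, 0.9, 3.6]
width: 0.0489
grasp_force: 13.8
```

```bash
python3 o.py; python3 -c "
from h import *
grab('wrist','w3.png');a=cv2.imread('pics/w3.png');cv2.imwrite('pics/w3c.png',cv2.resize(a[220:420,190:450],(780,600)))"
```

```text
6.68 [0.4641 0.2124 0.104 ] yaw 0.8487 [0.08 0.85 3.59] [ 0.001  0.004 -0.011] 0.0489 13.8 -2.126
```

View pics/w3c.png

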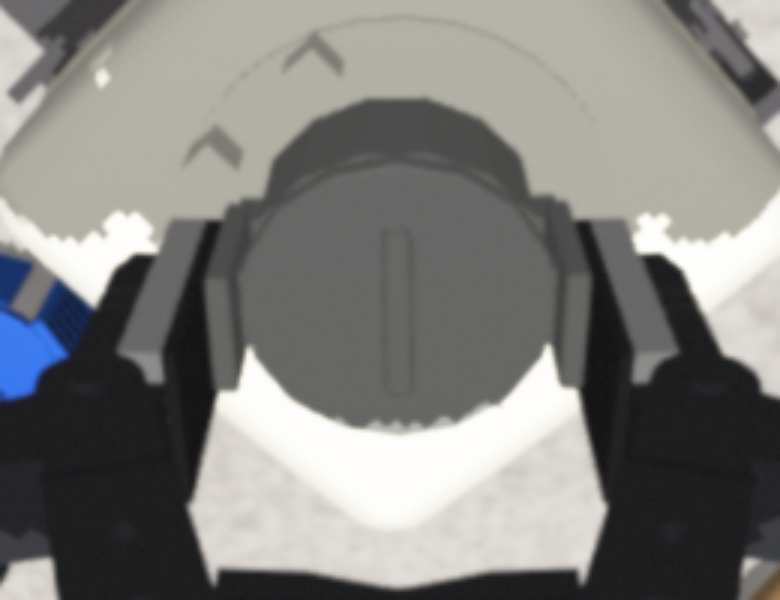

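The cap has turned with the gripper: the tabs at (225,300) and (572,300) are parallel to the pads, and the tub looks rotated in the view. Grip is 13.8 N, so I continue in small steps.

Call:
send_rows(commands=[[0, 0, 0, 0, 0, 0.015], [0, 0, 0, 0, 0, 0.03]])

```text
t: 6.9
position: [0.4641, 0.2123, 0.104]
eef_rot: [[-0.638, -0.77, -0.0], [-0.77, 0.638, -0.0], [0.0, 0.0, -1.0]]
ft_force: [-0.1, -0.3, 3.3]
width: 0.0491
grasp_force: 13.8
```

```bash
python3 o.py
```

```text
6.9 [0.4641 0.2123 0.104 ] yaw 0.8785 [-0.07 -0.25  3.35] [-0.047  0.029  0.02 ] 0.0491 13.8 -2.156
```

Call:
send_rows(commands=[[0, 0, 0, 0, 0, 0.015], [0, 0, 0, 0, 0, 0.03]])

```text
t: 7.07
position: [0.4641, 0.2124, 0.104]
eef_rot: [[-0.615, -0.789, -0.0], [-0.789, 0.615, -0.0], [0.0, 0.0, -1.0]]
ft_force: [-0.5, -0.1, 4.5]
width: 0.0494
grasp_force: 13.8
```

```bash
python3 o.py
```

```text
7.07 [0.4641 0.2124 0.104 ] yaw 0.9087 [-0.46 -0.09  4.54] [-0.005  0.008 -0.046] 0.0494 13.8 -2.186
```

Call:
send_rows(commands=[[0, 0, 0, 0, 0, 0.015], [0, 0, 0, 0, 0, 0.03]])

```text
t: 7.23
position: [0.4642, 0.2124, 0.104]
eef_rot: [[-0.591, -0.807, -0.0], [-0.807, 0.591, -0.0], [0.0, 0.0, -1.0]]
ft_force: [-0.6, -0.3, 2.6]
width: 0.0495
grasp_force: 13.8
```

```bash
python3 o.py
```

```text
7.23 [0.4642 0.2124 0.104 ] yaw 0.9387 [-0.56 -0.29  2.62] [-0.039  0.025 -0.02 ] 0.0495 13.8 -2.216
```

Call:
send_rows(commands=[[0, 0, 0, 0, 0, 0.015], [0, 0, 0, 0, 0, 0.03]])

```text
t: 7.4
position: [0.464, 0.2124, 0.104]
eef_rot: [[-0.567, -0.824, -0.0], [-0.824, 0.567, 0.0], [0.0, 0.0, -1.0]]
ft_force: [0.1, 0.6, 4.4]
width: 0.0491
grasp_force: 13.7
```

```bash
python3 o.py
```

```text
7.4 [0.464  0.2124 0.104 ] yaw 0.9685 [0.14 0.59 4.36] [ 0.073  0.112 -0.112] 0.0491 13.7 -2.246
```

Call:
send_rows(commands=[[0, 0, 0, 0, 0, 0]])

```text
t: 7.48
position: [0.4641, 0.2124, 0.104]
eef_rot: [[-0.567, -0.824, -0.0], [-0.824, 0.567, -0.0], [0.0, 0.0, -1.0]]
ft_force: [-1.2, 0.6, 3.8]
width: 0.0495
grasp_force: 13.7
```

```bash
python3 o.py
```

```text
7.48 [0.4641 0.2124 0.104 ] yaw 0.9683 [-1.21  0.62  3.8 ] [ 0.079  0.185 -0.045] 0.0495 13.7 -2.245
```

Call:
send_rows(commands=[[0, 0, 0, 0, 0, 0.015], [0, 0, 0, 0, 0, 0.015]])

```text
t: 7.65
position: [0.4641, 0.2124, 0.104]
eef_rot: [[-0.554, -0.832, -0.0], [-0.832, 0.554, -0.0], [0.0, 0.0, -1.0]]
ft_force: [-2.0, 0.3, 4.4]
width: 0.0496
grasp_force: 13.7
```

```bash
python3 o.py
```

```text
7.65 [0.4641 0.2124 0.104 ] yaw 0.9831 [-1.98  0.27  4.37] [ 0.101  0.218 -0.122] 0.0496 13.7 -2.26
```

Torque is starting to rise, so I confirm with another small step.

Call:
send_rows(commands=[[0, 0, 0, 0, 0, 0.015], [0, 0, 0, 0, 0, 0.015]])

```text
t: 7.82
position: [0.464, 0.2124, 0.104]
eef_rot: [[-0.542, -0.84, -0.0], [-0.84, 0.542, -0.0], [0.0, 0.0, -1.0]]
ft_force: [-1.3, 0.3, 3.1]
width: 0.0497
grasp_force: 13.7
```

```bash
python3 o.py
```

```text
7.82 [0.464  0.2124 0.104 ] yaw 0.9981 [-1.31  0.26  3.13] [ 0.15   0.189 -0.13 ] 0.0497 13.7 -2.275
```

Call:
send_rows(commands=[[0, 0, 0, 0, 0, 0.015], [0, 0, 0, 0, 0, 0.015]])

```text
t: 7.98
position: [0.4641, 0.2124, 0.104]
eef_rot: [[-0.529, -0.848, -0.0], [-0.848, 0.529, -0.0], [0.0, 0.0, -1.0]]
ft_force: [-1.8, 0.4, 3.5]
width: 0.0491
grasp_force: 13.6
```

```bash
python3 o.py
```

```text
7.98 [0.4641 0.2124 0.104 ] yaw 1.0131 [-1.8   0.44  3.5 ] [ 0.107  0.24  -0.199] 0.0491 13.6 -2.29
```

The stop is felt clearly, with torque rising to −0.2 N m. I ease back to just touching and lift.

Call:
send_rows(commands=[[0, 0, 0, 0, 0, -0.02], [0, 0, 0, 0, 0, -0.04], [0, 0, 0.001, 0, 0, -0.04], [0, 0, 0.002, 0, 0, -0.04], [0, 0, 0.003, 0, 0, -0.04]])

```text
t: 8.4
position: [0.464, 0.2124, 0.1069]
eef_rot: [[-0.563, -0.826, -0.0], [-0.826, 0.563, -0.0], [0.0, 0.0, -1.0]]
ft_force: [-0.7, 1.8, 1.0]
width: 0.0494
grasp_force: 13.2
```

```bash
python3 o.py
```

```text
8.4 [0.464  0.2124 0.1069] yaw 0.9723 [-0.66  1.78  0.97] [ 0.231  0.222 -0.063] 0.0494 13.2 -2.249
```

Call:
send_rows(commands=[[0, 0, 0.002, 0, 0, 0], [0, 0, 0.004, 0, 0, 0], [0, 0, 0.006, 0, 0, 0], [0, 0, 0.008, 0, 0, 0]])

```text
t: 8.73
position: [0.4645, 0.2123, 0.1153]
eef_rot: [[-0.563, -0.826, 0.001], [-0.826, 0.563, -0.0], [-0.0, -0.001, -1.0]]
ft_force: [-0.8, 0.4, -0.5]
width: 0.0492
grasp_force: 13.2
```

```bash
python3 o.py
```

```text
8.73 [0.4645 0.2123 0.1153] yaw 0.9724 [-0.83  0.4  -0.48] [-0.016 -0.004  0.004] 0.0492 13.2 -2.249
```

Call:
send_rows(commands=[[0, 0, 0.003, 0, 0, 0], [0, 0, 0.007, 0, 0, 0], [0, 0, 0.012, 0, 0, 0], [0, 0, 0.018, 0, 0, 0], [0, 0, 0.025, 0, 0, 0], [0, 0, 0.032, 0, 0, 0], [0, 0, 0.04, 0, 0, 0], [0, 0, 0.04, 0, 0, 0]])

```text
t: 9.4
position: [0.4655, 0.2128, 0.157]
eef_rot: [[-0.563, -0.826, 0.003], [-0.826, 0.563, 0.001], [-0.002, -0.002, -1.0]]
ft_force: [-0.5, 0.6, -0.9]
width: 0.0494
grasp_force: 13.2
```

```bash
python3 o.py
```

```text
9.4 [0.4655 0.2128 0.157 ] yaw 0.9722 [-0.54  0.61 -0.91] [ 0.004 -0.003  0.003] 0.0494 13.2 -2.249
```

The cap is off, with its weight on the wrist at about 0.9 N. Now I raise it and carry it to the tray, unwinding the wrist as it goes.

Call:
send_rows(commands=[[0, 0, 0.02, 0, 0, 0], [0, 0, 0.045, 0, 0, -0.05], [0, 0, 0.063, 0, 0, -0.12], [0.002, -0.015, 0.063, 0, 0, -0.2], [0.006, -0.04, 0.063, 0, 0, -0.28], [0.011, -0.07, 0.063, 0, 0, -0.36], [0.016, -0.1, 0.063, 0, 0, -0.44], [0.022, -0.13, 0.063, 0, 0, -0.52]])

```text
t: 10.07
position: [0.486, 0.0813, 0.2182]
eef_rot: [[-0.901, -0.434, 0.0], [-0.434, 0.901, -0.0], [-0.0, -0.0, -1.0]]
ft_force: [0.7, 0.8, -0.5]
width: 0.0494
grasp_force: 13.2
```

Call:
send_rows(commands=[[0.006, -0.035, 0, 0, 0, -0.08], [0.012, -0.07, 0, 0, 0, -0.16], [0.018, -0.105, 0, 0, 0, -0.24], [0.024, -0.14, 0, 0, 0, -0.32], [0.03, -0.175, 0, 0, 0, -0.4], [0.036, -0.205, 0, 0, 0, -0.48], [0.041, -0.23, 0, 0, 0, -0.56], [0.046, -0.255, 0, 0, 0, -0.64]])

```text
t: 10.73
position: [0.5322, -0.1744, 0.218]
eef_rot: [[-0.981, 0.192, -0.0], [0.192, 0.981, -0.0], [0.0, -0.0, -1.0]]
ft_force: [0.5, 1.3, -0.4]
width: 0.0494
grasp_force: 13.2
```

Call:
send_rows(commands=[[0.004, -0.02, 0, 0, 0, -0.05], [0.008, -0.04, 0, 0, 0, -0.1], [0.011, -0.055, 0, 0, 0, -0.13], [0.0155, -0.068, 0, 0, 0, -0.13], [0.0155, -0.068, 0, 0, 0, -0.13], [0.0155, -0.068, 0, 0, 0, -0.13]])

```text
t: 11.23
position: [0.5478, -0.2406, 0.2179]
eef_rot: [[-0.95, 0.312, -0.0], [0.312, 0.95, 0.001], [0.0, 0.0, -1.0]]
ft_force: [-0.3, 0.3, -0.6]
width: 0.049
grasp_force: 13.3
```

```bash
python3 o.py; python3 -c "
from h import *
import pickle
W=grab('wrist','w4.png');pickle.dump(W,open('w4.pkl','wb'))"
```

```text
11.23 [ 0.5478 -0.2406  0.2179] yaw -0.3175 [-0.34  0.29 -0.61] [-0.054  0.028 -0.033] 0.049 13.3 -1.783
```

View pics/w4.png

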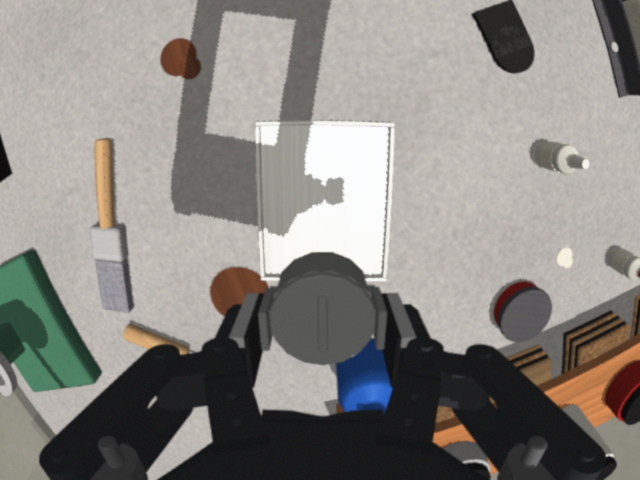

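The cap is held level at (322,310). Tray corners are at (258,124), (393,124), (386,278) and (262,278), and the bottle is at (362,375).

Run:
```python
from h import *
import pickle
W=pickle.load(open('w4.pkl','rb'));T=pickle.load(open('d0.pkl','rb'))['top']
q=[fish(W,u,v,.014)[:2] for u,v in((258,124),(393,124),(386,278),(262,278))];print(np.round(q,4),np.mean(q,0))
print('bottle',px2w(T,409,178,.05))
```

```text
[[ 0.457  -0.2722]
 [ 0.4959 -0.1532]
 [ 0.6431 -0.2015]
 [ 0.6031 -0.323 ]] [ 0.54977045 -0.23745451]
bottle [ 0.7461251  -0.25010835  0.05      ]
```

Call:
send_rows(commands=[[0, 0, -0.03, 0, 0, 0], [0, 0, -0.06, 0, 0, 0], [0, 0, -0.09, 0, 0, 0], [0, 0, -0.12, 0, 0, 0], [0, 0, -0.145, 0, 0, 0], [0, 0, -0.165, 0, 0, 0], [0, 0, -0.18, 0, 0, 0], [0, 0, -0.188, 0, 0, 0]])

```text
t: 11.95
position: [0.5463, -0.2385, 0.0281]
eef_rot: [[-0.95, 0.311, -0.003], [0.311, 0.95, 0.002], [0.004, 0.001, -1.0]]
ft_force: [0.2, 0.0, -0.7]
width: 0.0494
grasp_force: 13.3
```

Call:
send_rows(commands=[[0, 0, -0.003, 0, 0, 0], [0, 0, -0.006, 0, 0, 0], [0, 0, -0.009, 0, 0, 0], [0, 0, -0.009, 0, 0, 0]])

```text
t: 12.28
position: [0.5482, -0.2406, 0.0216]
eef_rot: [[-0.95, 0.312, 0.001], [0.312, 0.95, -0.001], [-0.001, -0.0, -1.0]]
ft_force: [-0.2, 0.3, -1.3]
width: 0.0492
grasp_force: 13.3
```

Call:
send_rows(commands=[[0, 0, -0.0005, 0, 0, 0], [0, 0, -0.001, 0, 0, 0], [0, 0, -0.0015, 0, 0, 0], [0, 0, -0.0015, 0, 0, 0]])

```text
t: 12.62
position: [0.5479, -0.2407, 0.0198]
eef_rot: [[-0.95, 0.313, 0.0], [0.313, 0.95, -0.0], [-0.0, -0.0, -1.0]]
ft_force: [-0.2, 0.2, -1.0]
width: 0.0493
grasp_force: 13.3
```

```bash
python3 o.py
```

```text
12.62 [ 0.5479 -0.2407  0.0198] yaw -0.3179 [-0.16  0.19 -1.05] [ 0.021 -0.016 -0.002] 0.0493 13.3 -1.782
```

Call:
send_rows(commands=[[0, 0, -0.0007, 0, 0, 0], [0, 0, -0.0014, 0, 0, 0], [0, 0, -0.002, 0, 0, 0], [0, 0, -0.002, 0, 0, 0]])

```text
t: 12.95
position: [0.5477, -0.2406, 0.0174]
eef_rot: [[-0.95, 0.312, -0.0], [0.312, 0.95, 0.0], [0.0, -0.0, -1.0]]
ft_force: [-0.2, -0.0, -0.6]
width: 0.0494
grasp_force: 13.3
```

Call:
send_rows(commands=[[0, 0, -0.0005, 0, 0, 0], [0, 0, -0.001, 0, 0, 0], [0, 0, -0.001, 0, 0, 0]])

```text
t: 13.2
position: [0.5477, -0.2406, 0.0164]
eef_rot: [[-0.95, 0.313, -0.0], [0.313, 0.95, -0.0], [0.0, -0.0, -1.0]]
ft_force: [-0.0, 0.3, -1.6]
width: 0.0492
grasp_force: 13.3
```

Call:
send_rows(commands=[[0, 0, -0.0005, 0, 0, 0], [0, 0, -0.001, 0, 0, 0], [0, 0, -0.001, 0, 0, 0]])

```text
t: 13.45
position: [0.5478, -0.2406, 0.016]
eef_rot: [[-0.95, 0.312, 0.0], [0.312, 0.95, -0.0], [-0.0, -0.0, -1.0]]
ft_force: [-0.6, 0.3, 3.4]
width: 0.0492
grasp_force: 14.3
```

Contact is felt, with Fz at +3.4 N. I release in steps.

Call:
send_rows(commands=[[0, 0, 0, 0, 0, 0], [0, 0, 0, 0, 0, 0], [0, 0, 0, 0, 0, 0]], fingers=0.64)

```text
t: 13.7
position: [0.5478, -0.2406, 0.0154]
eef_rot: [[-0.95, 0.312, -0.0], [0.312, 0.95, -0.0], [0.0, -0.0, -1.0]]
ft_force: [-0.8, 0.0, -0.1]
width: 0.0548
grasp_force: 5.1
```

Call:
send_rows(commands=[[0, 0, 0, 0, 0, 0], [0, 0, 0, 0, 0, 0], [0, 0, 0, 0, 0, 0]], fingers=0.72)

```text
t: 13.95
position: [0.5478, -0.2406, 0.0155]
eef_rot: [[-0.95, 0.312, 0.0], [0.312, 0.95, -0.0], [-0.0, -0.0, -1.0]]
ft_force: [-0.3, 0.4, 0.2]
width: 0.0616
grasp_force: 0.0
```

Call:
send_rows(commands=[[0, 0, 0, 0, 0, 0], [0, 0, 0, 0, 0, 0], [0, 0, 0, 0, 0, 0], [0, 0, 0, 0, 0, 0]], fingers=0.9)

```text
t: 14.28
position: [0.5478, -0.2406, 0.0156]
eef_rot: [[-0.95, 0.312, -0.0], [0.312, 0.95, -0.0], [0.0, -0.0, -1.0]]
ft_force: [0.6, 0.1, -0.1]
width: 0.0768
grasp_force: 0.0
```

Call:
send_rows(commands=[[0, 0, 0.005, 0, 0, 0], [0, 0, 0.015, 0, 0, 0], [0, 0, 0.03, 0, 0, 0], [0, 0, 0.05, 0, 0, 0], [0, 0, 0.08, 0, 0, 0], [0, 0, 0.11, 0, 0, 0], [0, 0, 0.14, 0, 0, 0], [0, 0, 0.17, 0, 0, 0]])

```text
t: 14.95
position: [0.5476, -0.2405, 0.1881]
eef_rot: [[-0.95, 0.312, 0.001], [0.312, 0.95, -0.0], [-0.001, -0.0, -1.0]]
ft_force: [-0.0, -0.4, -0.6]
width: 0.0771
grasp_force: 0.0
```

Call:
send_rows(commands=[[0, 0, 0.02, 0, 0, 0], [0, 0, 0.03, 0, 0, 0], [0, 0, 0.03, 0, 0, 0]])

```text
t: 15.2
position: [0.5493, -0.2414, 0.219]
eef_rot: [[-0.95, 0.312, 0.005], [0.312, 0.95, -0.003], [-0.006, -0.001, -1.0]]
ft_force: [0.4, -0.9, 0.5]
width: 0.0769
grasp_force: 0.0
```

```bash
python3 o.py; python3 -c "
from h import *
grab('wrist','w5.png');grab('side','s5.png')
a=cv2.imread('pics/w5.png');b=cv2.imread('pics/s5.png')
cv2.imwrite('pics/c5.png',np.hstack([cv2.resize(a[80:330,200:450],(400,400)),cv2.resize(b[160:400,190:430],(400,400))]))"
```

```text
15.2 [ 0.5493 -0.2414  0.219 ] yaw -0.3177 [ 0.45 -0.92  0.46] [ 0.004 -0.045 -0.01 ] 0.0769 0.0 -1.782
```

View pics/c5.png

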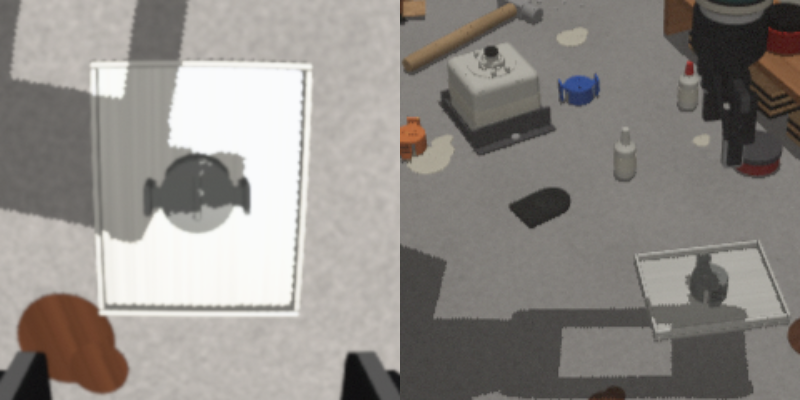

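The cap stands top up in the middle of the tray (crop (197,193)), the tub is open, and the dropper, heel and blue cap are undisturbed. I hand the job in.

```bash
python3 -c "
from plant import ctrl
print(ctrl.finish_job())"
```

```text
the job is handed in; nothing more can be done
None
```

The cap was turned anticlockwise until I felt its stop, lifted straight off and set top up in the middle of the tray. The other things I could see in the last picture were undisturbed, and the job was handed in at about 15 s; the squeeze read up to 20.6 N for part of the turn, just over the 20 N asked.

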